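# Open the pigment case and fetch the full jars

### The arm

A 6-joint arm with a two-finger parallel gripper is mounted at the origin on a cart in front of the work surface, level with it; the furniture and walls round the work are solid. World frame = base frame: x ahead of the robot, y to its left, z up, the work surface at z = 0. Lengths are in m, angles in rad, forces in N, time in s.
With the tool pointing down it reaches from about 0.3 to 0.75 m from the base axis. Payload 8.5 kg.
Tool frame: the origin (TCP) lies at the very end of the fingers, on their centre line; the grasp point (between the pads) lies 19 mm behind it; z points along the fingers, y is the line along which they close (so a half turn about z gives the same grasp; the last joint's range is limited). The gripper opens to 88 mm and grips with 3 to 60 N. Pads are 18 mm wide; open, the fingers measure 123 mm over their backs; the gripper's body (75 mm by 187 mm) begins 45 mm behind the grasp point.
Start: joints at [-1.487, 0.381, 1.297, -0, 1.464, -0.215], TCP at [0.162, -0.526, 0.239] pointing down, gripper open.
Joint ranges: [-3.11, 3.11], [-0.89, 2.33], [0.22, 2.48], [-1.42, 4.56], [0.17, 2.85], [-2.88, 2.88]. Speed limits (rad/s): [2.39, 2.39, 3.14, 3.14, 3.14, 3.14].

### API

Orientations are given as a 3x3 rotation matrix whose columns are the frame's x, y, z axes.
In Python, from workcell import * gives the robot as it stands. The module is installed in compiled form; this text tells all that it offers.
- The arm moves only by the shell command python3 -m crank 'ROWS' [OPENING]. ROWS is JSON, a list that holds one entry, the list of rows, each a list of 6 numbers: the shift along the tool's x, y, z in units of 25 mm (1.0 is 25 mm), then the turn, a rotation vector about the tool's x, y, z in units of 8 degrees (1.0 is 8 degrees). In form: [[[x, y, z, wx, wy, wz], ...]]. A call has 1 to 12 rows; each row shifts and turns the commanded pose from where the row before left it, along the tool's axes as they then stand; what a row does not reach is not made up. A row lasts 1/8 s, in which the tool goes at most 62.5 mm and 10.7 degrees, less where a joint would pass 70% of its speed; a pose out of reach is approached as far as the arm can. A call is refused whole if a number of a shift passes 1 or a number of a turn 1, either way. A call with a gripper value outside its range is refused whole. OPENING is the closure, from -1 (fully open) to 1 (shut), set as the call begins (- or left out, the last holds). The fingers move at their own pace and stop on an object; the grip force is fixed at half the most. Time passes only in rows, so rows that do not move let the fingers close. It gives the time, the measured TCP pose, the force, the opening and the grip force at its end, in the units of the state.
- sense(): the state, without advancing time (a new reading comes with each control period).
- grab_frame(name): name is "scene" or "top" or "wrist"; returns a dict with "frame" (420x560x3 uint8, blue, green, red), "z_map" (420x560 float32, m along the optical axis (not along the pixel's ray), 0 where there is no reading), "fx", "fy", "cx", "cy" (pixels), "D" ([k1, k2, p1, p2, k3] as OpenCV has them; the pictures are not rectified), "origin" and "rotation" of the camera in the world; the wrist camera has in their place "T_tool_cam" (4x4, takes a point from camera to tool coordinates, whose origin is the TCP and whose axes are the flange's). Camera axes: x right, y down, z forward; pixel columns grow to the right and rows downward; lengths in m; the calibration is good to about 2 mm. A picture is of the moment at which its call begins: read the wrist's pose just before it.
- sign_off(): hands the job in; it is judged then, once.
The state is a dict: "t": time; "qpos": joint angles; "dq": joint speeds; "tau": joint torques, N m; "tool_pos": TCP position; "eef_rot": TCP orientation; "force": force on the tool from outside, world axes, zero at the start; "ft_torque": the same for the moment, N m; "width": finger opening in m; "grip_force": force on a finger pad.
Only numpy, scipy, OpenCV 4.12 (cv2) and the standard library are available. Lean on these libraries where they do the work, as an engineer would, in place of code of your own. Each camera call takes 0.05 s, during which the arm holds its last target. There are 200 camera calls.

### The job

The pigment case is shut by a spring catch that can only be reached from behind: take the wooden release key, push its dowel through the small hole in the back of the case until the lid springs open, and put the key down on the table. The jars in the case look alike, but only one or two are full: lift them in turn to feel their weight, stand every full one upright on the glass slab and leave the empty ones standing in cells of the case. Then push the lid shut until the catch snaps home, leaving the muller and the dropper bottle where they are.

Things in the scene. Friction and masses are not known exactly. Their poses are not given: they have to be found in the camera images.
- case: fixed low wooden tray of the pigment case, 74 mm (x) by 230 mm (y), walls 36 mm high and 4 mm thick; origin under its centre, z up. Its back, with hinges and hole, is the -x side. Four cells for jars, 48 mm square, floor 5 mm up, lie in a row at x = -9 mm, y = -87, -36, +36 and +87 mm; between the middle two runs a narrow channel with the catch. A jar stands out of its cell by 36 mm
- hole (a point): mouth of the 18 mm hole in the brass plate in the middle of the case's back wall, on the outside, 21 mm above the table and 38.5 mm behind the middle of the case. Its x axis points straight into the hole. The catch's steel push pad lies 9.5 mm inside this mouth
- catch (a joint): travel of the spring catch in m: 0 at rest, grows as its pad is pushed into the case, stops at 0.009. Its nose slips off the pin of the lid at 0.003 to 0.006. Spring 3 N at rest, 5 N at the stop
- case_lid (a joint): lid angle in rad about the hinge: up to 0.015 when shut, 2.01 wide open, tipped back behind the case (-x side), where its edge reaches 103 mm above the table and 71 mm behind the back wall. A weak spring, about 0.15 N m, throws it open once the catch lets go; it may lean on a dowel still in the hole. Pushed shut, its pin rides over the sloping nose of the catch and snaps in (about 7 N at the edge)
- hinge (a point): middle of the hinge line, on the outer top edge of the back wall of the case, 36 mm above the table; the hinge runs along the y axis of the case. The lid is a hollow wooden cap 74 mm deep (from the hinge towards the case's front) by 230 mm wide by 44 mm high, its flat outer top 44 mm above the hinge when shut
- lid_edge (a point): point on the outer flat top of the lid, in the middle of its width, 6 mm from its free edge (68 mm from the hinge, 44 mm off the lid's rim plane); moves with the lid
- key_grip (a point): release key: a beech block handle 50 mm long, 22 mm wide, 59 mm tall over all, on a foot 60 by 38 by 10 mm, with a 10 mm dowel out of its front, 100 mm long beyond the foot. This point is in the middle of the handle, 42 mm above the underside of the foot; x axis along the dowel. Weighs about 70 g and stands on its foot
- key_tip (a point): end of the key's dowel, on its axis: 130 mm ahead of point key_grip and 30 mm below it (12 mm above the underside of the foot)
- slab_top (a point): middle of the top of a fixed pale-green glass grinding slab, 90 mm (x) by 106 mm (y), 5 mm thick, lying on the table; room for two jars side by side
- muller: bystander: glass muller with a brown turned handle, 60 mm across, 104 mm tall; origin under its centre
- dropper: bystander: small dropper bottle, 34 mm across, 102 mm tall; origin under its centre
- jar_a_mid (a point): middle of a small black closed jar with a grey lid, 42 mm across, 65 to 68 mm tall, half-way up (33.5 mm above its base). Three or four jars that look the same stand upright in cells of the case at the start; one or two of them are full. A full one weighs about 0.36 kg, an empty one about 0.055 kg. The reading is None for a jar that is not there
- jar_b_mid (a point): middle of a small black closed jar with a grey lid, 42 mm across, 65 to 68 mm tall, half-way up (33.5 mm above its base). Three or four jars that look the same stand upright in cells of the case at the start; one or two of them are full. A full one weighs about 0.36 kg, an empty one about 0.055 kg. The reading is None for a jar that is not there
- jar_c_mid (a point): middle of a small black closed jar with a grey lid, 42 mm across, 65 to 68 mm tall, half-way up (33.5 mm above its base). Three or four jars that look the same stand upright in cells of the case at the start; one or two of them are full. A full one weighs about 0.36 kg, an empty one about 0.055 kg. The reading is None for a jar that is not there
- jar_d_mid (a point): middle of a small black closed jar with a grey lid, 42 mm across, 65 to 68 mm tall, half-way up (33.5 mm above its base). Three or four jars that look the same stand upright in cells of the case at the start; one or two of them are full. A full one weighs about 0.36 kg, an empty one about 0.055 kg. The reading is None for a jar that is not there

How it is judged:
By the outcome, as a careful person would: the job done as asked, in the order asked, and still so for the second after the job is handed in, with the robot touching nothing.
Of jar_a, jar_b, jar_c, jar_d only 3 to 4 are there at a start; the rules pass over those that are not, and their reading is None.
At some moment in a run one of key may be knocked a few centimetres aside while the robot is not near it.
It also fails if it takes over 192 s, if anything falls off the work surface, if the arm or the gripper's body presses on something with over 40 N, if the wrist force passes 120 N, or if a joint passes its speed limit or range.

## Working session

There is one attempt and no reset: what is moved stays moved. The work goes in short steps, Python scripts to look and compute and a shell command to move; the robot and the scene stay as the last step left them, time stands still between calls to the robot, and variables do not carry over. Pictures are saved under pics/ and viewed, at most 14 in all, crops included, and the job is handed in when it is done.

```bash
mkdir -p pics && cat > h.py <<'E'
from workcell import *
import numpy as np, cv2, json
def cam(name):
    s=sense(); f=grab_frame(name)
    if name=="wrist":
        T=np.array(f["T_tool_cam"]); Rw=np.array(s["eef_rot"]); 
        f["R"]=Rw@T[:3,:3]; f["o"]=np.array(s["tool_pos"])+Rw@T[:3,3]
    else: f["R"]=np.array(f["rotation"]); f["o"]=np.array(f["origin"])
    f["K"]=np.array([[f["fx"],0,f["cx"]],[0,f["fy"],f["cy"]],[0,0,1.]])
    return f
def cloud(f):
    h,w=f["z_map"].shape
    u,v=np.meshgrid(np.arange(w),np.arange(h))
    p=cv2.undistortPoints(np.stack([u,v],-1).reshape(-1,1,2).astype(np.float64),f["K"],np.array(f["D"])).reshape(h,w,2)
    z=f["z_map"][...,None]
    P=np.concatenate([p*z,z],-1)@f["R"].T+f["o"]
    P[f["z_map"]<=0]=np.nan
    return P
def st():
    s=sense(); print("t%.2f"%s["t"],"pos",np.round(s["tool_pos"],4),"F",np.round(s["force"],2),"w %.4f g %.1f"%(s["width"],s["grip_force"])); print(np.round(s["eef_rot"],3).tolist(),np.round(s["qpos"],2)); return s
E
python3 - <<'E'
from h import *
st()
for n in("scene","top"):
    f=cam(n); cv2.imwrite(f"pics/{n}0.png",f["frame"]); P=cloud(f); np.save(f"{n}0.npy",P)
    print(n,f["o"],f["R"].round(2).tolist())
E
```

```text
t0.00 pos [ 0.1619 -0.5253  0.2382] F [-0.81  0.01  0.55] w 0.0882 g 0.0
[[0.956, 0.294, -0.0], [0.294, -0.956, 0.001], [0.0, -0.001, -1.0]] [-1.49  0.38  1.3  -0.    1.46 -0.22]
scene [0.02780274 0.90687108 0.47973524] [[-0.72, -0.35, 0.6], [-0.69, 0.33, -0.64], [0.02, -0.88, -0.48]]
top [0.40524204 0.35183063 1.06308023] [[0.02, -0.99, 0.14], [-1.0, -0.02, -0.0], [0.01, -0.14, -0.99]]
```

View pics/scene0.png

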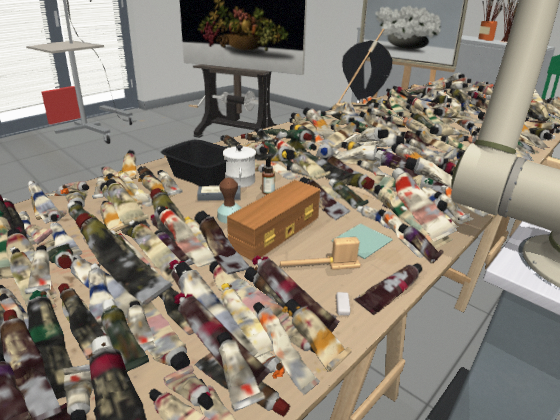

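View pics/top0.png

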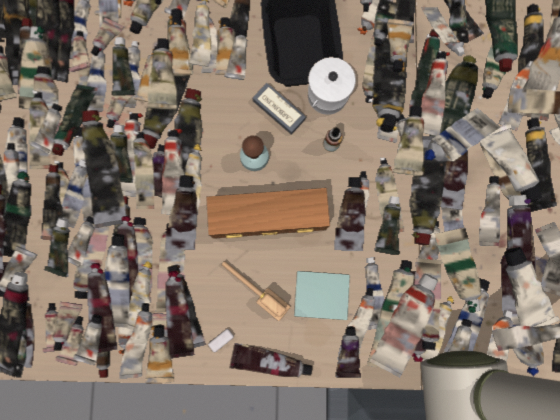

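The scene view shows the case with its back (plate and hole) facing the robot. In the top view the case is at (268,212), key from (225,263) to (272,305), slab at (322,295), muller at (255,150) and dropper at (334,137).

```bash
python3 - <<'E'
from h import *
P=np.load("top0.npy"); im=cv2.imread("pics/top0.png"); hsv=cv2.cvtColor(im,cv2.COLOR_BGR2HSV)
def box(name,m):
    q=P[m]; q=q[~np.isnan(q).any(1)]
    r=cv2.minAreaRect(q[:,:2].astype(np.float32)*1000)
    print(name,len(q),"rect",np.round(r[0],1),np.round(r[1],1),round(r[2],1),"z",np.round(np.percentile(q[:,2],[5,50,95]),4),"med",np.round(np.median(q,0),3))
def win(u0,v0,u1,v1):
    m=np.zeros(im.shape[:2],bool); m[v0:v1,u0:u1]=1; return m
Z=P[...,2]
box("lid",win(195,180,340,245)&(Z>.072)&(Z<.09))
box("slab",win(285,262,360,328)&(Z>.0025)&(Z<.012))
box("keyall",win(215,255,295,322)&(Z>.006))
box("keyhandle",win(215,255,295,322)&(Z>.045))
box("dowel",win(215,255,258,295)&(Z>.007)&(Z<.03))
box("muller",win(235,130,275,170)&(Z>.08))
box("dropper",win(322,120,348,152)&(Z>.08))
box("table",win(220,330,330,345))
for n,w in dict(eraser=(205,325,238,355),tubeL=(165,175,200,250),tubeR=(338,180,366,250),tubeB=(230,345,312,376),tubeL2=(165,265,205,350),box=(250,85,308,132)).items():
    z=Z[w[1]:w[3],w[0]:w[2]]; print(n,np.nanpercentile(z,[5,50,90,99]).round(3))
for x in(0.3,.35,.4,.45,.5,.55): 
    print(x,[round(float(np.nanmax(Z[(abs(P[...,0]-x)<.025)&(abs(P[...,1]-y)<.025)],initial=-1)),3) for y in np.arange(-.1,.75,.05)])
E
```

```text
lid 4716 rect [547.2 378.5] [ 84.5 254.1] 2.7 z [0.0782 0.0812 0.0842] med [0.548 0.368 0.081]
slab 3387 rect [393.6 254.6] [128.6 149.6] 1.3 z [0.0028 0.0051 0.0088] med [0.393 0.257 0.005]
keyall 940 rect [403.3 390.6] [130.4 158.7] 1.4 z [0.0064 0.0163 0.0612] med [0.383 0.364 0.016]
keyhandle 303 rect [372.4 353.2] [49.6 21.9] 52.3 z [0.0548 0.0592 0.0621] med [0.372 0.353 0.059]
dowel 239 rect [426.7 421.5] [73.4 71.3] 2.0 z [0.0119 0.0167 0.0199] med [0.424 0.42  0.017]
muller 390 rect [671.9 399.8] [41.5 40.8] 41.4 z [0.0863 0.0968 0.1048] med [0.669 0.399 0.097]
dropper 64 rect [703.4 241.1] [15.9 13.8] 29.4 z [0.0806 0.0968 0.1024] med [0.702 0.242 0.097]
table 1640 rect [307.9 348.2] [ 28.3 216.2] 1.0 z [-0.0007  0.0026  0.013 ] med [0.308 0.348 0.003]
eraser [-0.001  0.003  0.014  0.017]
tubeL [0.003 0.042 0.084 0.092]
tubeR [0.002 0.025 0.054 0.061]
tubeB [0.    0.007 0.025 0.031]
tubeL2 [0.    0.032 0.076 0.087]
box [-0.     0.005  0.024  0.027]
0.3 [0.028, 0.336, 0.311, 0.203, 0.179, 0.042, 0.055, 0.009, 0.007, 0.019, 0.014, 0.02, 0.045, 0.075, 0.07, 0.067, 0.076]
0.35 [0.039, 0.068, 0.073, 0.079, 0.075, 0.047, 0.054, 0.011, 0.013, 0.065, 0.016, 0.009, 0.07, 0.074, 0.063, 0.073, 0.079]
0.4 [0.072, 0.074, 0.076, 0.112, 0.112, 0.059, 0.045, 0.012, 0.012, 0.065, 0.06, 0.016, 0.08, 0.09, 0.056, 0.087, 0.092]
0.45 [0.081, 0.059, 0.062, 0.112, 0.107, 0.054, 0.01, 0.011, 0.01, 0.009, 0.019, 0.024, 0.009, 0.089, 0.057, 0.094, 0.09]
0.5 [0.079, 0.038, 0.039, 0.062, 0.055, 0.031, 0.025, 0.083, 0.085, 0.086, 0.087, 0.086, 0.084, 0.057, 0.071, 0.096, 0.035]
0.55 [0.066, 0.03, 0.035, 0.061, 0.055, 0.045, 0.052, 0.087, 0.087, 0.087, 0.086, 0.088, 0.089, 0.086, 0.043, 0.077, 0.04]
```

```bash
python3 -m crank '[[[1,-0.43,0,0,0,0],[1,-0.43,0,0,0,0],[1,-0.43,0,0,0,0],[1,-0.43,0,0,0,0],[1,-0.43,0,0,0,0],[1,-0.43,0,0,0,0],[1,-0.43,0,0,0,0],[1,-0.43,0,0,0,0],[1,-0.43,0,0,0,0],[1,-0.43,0,0,0,0],[1,-0.43,0,0,0,0],[1,-0.43,0,0,0,0]]]' -1
python3 -m crank '[[[0.35,-1,0,0,0,0],[0.35,-1,0,0,0,0],[0.35,-1,0,0,0,0],[0.35,-1,0,0,0,0],[0.35,-1,0,0,0,0],[0.35,-1,0,0,0,0],[0.35,-1,0,0,0,0],[0.35,-1,0,0,0,0],[0.35,-1,0,0,0,0],[0.35,-1,0,0,0,0],[0.35,-1,0,0,0,0],[0.35,-1,0,0,0,0]]]'
python3 -m crank '[[[0,-1,0,0,0,0],[0,-1,0,0,0,0],[0,-1,0,0,0,0],[0,-1,0,0,0,0],[0,-1,0,0,0,0],[0,-1,0,0,0,0],[0,-1,0,0,0,0],[0,-1,0,0,0,0],[0,-1,0,0,0,0],[0,-1,0,0,0,0],[0,-1,0,0,0,0],[0,0,0,0,0,0]]]'
python3 -m crank '[[[0,0,0,0,0,-0.88],[0,0,0,0,0,-0.88],[0,0,0,0,0,-0.88],[0,0,0,0,0,-0.88],[0,0,0,0,0,-0.88],[0,0,0,0,0,0],[0,0,0,0,0,0]]]'
python3 - <<'E'
from h import *
st(); f=cam("wrist"); print(np.array(f["T_tool_cam"]).round(3).tolist(), f["o"].round(3)); cv2.imwrite("pics/w1.png",f["frame"]); np.save("w1.npy",cloud(f))
P=np.load("w1.npy");Z=P[...,2]
q=P[(Z>.05)&(Z<.066)&(P[...,0]<.46)]; r=cv2.minAreaRect(q[:,:2].astype(np.float32)*1000); print(len(q),r)
q=P[(Z>.072)&(Z<.09)]; print(len(q), np.percentile(q,[1,50,99],axis=0) if len(q) else 0)
E
```

```text
t: 1.6
tool_pos: [0.4112, -0.3133, 0.2385]
eef_rot: [[0.956, 0.294, -0.001], [0.294, -0.956, 0.001], [-0.0, -0.001, -1.0]]
force: [-0.1, 0.3, -0.8]
width: 0.0886
grip_force: 0.0
t: 3.1
tool_pos: [0.4225, 0.0045, 0.2386]
eef_rot: [[0.956, 0.294, -0.001], [0.294, -0.956, 0.0], [-0.0, -0.0, -1.0]]
force: [-0.2, -0.6, -0.0]
width: 0.0882
grip_force: 0.0
t: 4.6
tool_pos: [0.3412, 0.2671, 0.2385]
eef_rot: [[0.955, 0.297, -0.001], [0.297, -0.955, -0.0], [-0.001, 0.0, -1.0]]
force: [0.1, -0.8, -1.0]
width: 0.0879
grip_force: 0.0
t: 5.48
tool_pos: [0.3419, 0.266, 0.2387]
eef_rot: [[0.614, 0.79, -0.0], [0.79, -0.614, -0.0], [-0.0, -0.0, -1.0]]
force: [-0.4, -0.2, 0.6]
width: 0.088
grip_force: 0.0
t5.47 pos [0.3419 0.266  0.2387] F [-0.38 -0.16  0.63] w 0.0880 g 0.0
[[0.614, 0.79, -0.0], [0.79, -0.614, -0.0], [-0.0, -0.0, -1.0]] [ 0.39  0.17  1.59 -0.    1.37  1.05]
[[-0.0, -0.956, -0.294, 0.077], [1.0, 0.0, -0.001, -0.001], [0.001, -0.294, 0.956, -0.146], [0.0, 0.0, 0.0, 1.0]] [0.388 0.327 0.384]
3334 ((361.5788269042969, 324.7856750488281), (157.64743041992188, 500.0716857910156), 5.045858860015869)
6850 [[0.40896229 0.098376   0.07331512]
 [0.54309373 0.28976096 0.07998671]
 [0.59147784 0.34343615 0.08458169]]
```

View pics/w1.png

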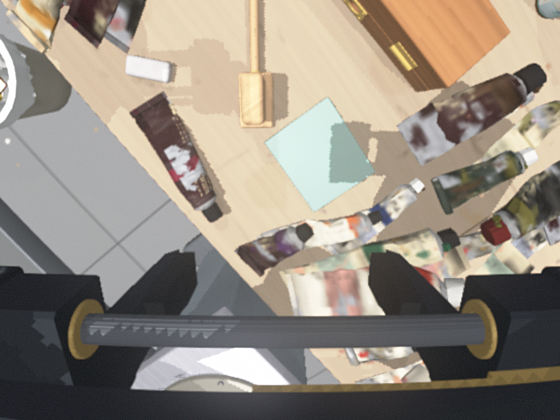

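The wrist view shows the key handle at (255,100) with its dowel going up, the slab at (318,155), and the right end of the lid at top right.

```bash
cat >> h.py <<'E'
def rectfit(q,L,W,yaw0=None):
    """q: Nx2 points, L along axis 'yaw', W across; fit pose of fixed size rectangle by soft coverage"""
    from scipy.optimize import minimize
    c=np.median(q,0); best=None
    for y0 in ([yaw0] if yaw0 is not None else np.radians([-60,-30,0,30,60,90])):
        def cost(p):
            d=q-p[:2]; a=np.cos(p[2]);b=np.sin(p[2])
            u=np.abs(d[:,0]*a+d[:,1]*b)-L/2; v=np.abs(-d[:,0]*b+d[:,1]*a)-W/2
            o=np.maximum(np.maximum(u,v),0)
            return np.minimum(o,.008).mean()*1e3
        r=minimize(cost,[*c,y0],method="Nelder-Mead",options=dict(initial_simplex=[[*c,y0],[c[0]+.01,c[1],y0],[c[0],c[1]+.01,y0],[*c,y0+.1]],xatol=1e-5,fatol=1e-6))
        if best is None or r.fun<best.fun: best=r
    return best.x[:2].round(4),round(float(np.degrees(best.x[2])),2),round(best.fun,3)
def to(x,y,z,yaw=None):
    """remaining shift in tool units, and yaw turn units about tool z"""
    s=sense(); R=np.array(s["eef_rot"]); d=R.T@(np.array([x,y,z])-s["tool_pos"])/.025
    cy=np.degrees(np.arctan2(R[1,0],R[0,0])); print("to",(x,y,z),"units",d.round(2),"yaw now %.2f"%cy, "" if yaw is None else "wz units %.3f"%(-(yaw-cy)/8))
E
python3 - <<'E'
from h import *
P=np.load("w1.npy");Z=P[...,2];im=cv2.imread("pics/w1.png");h=cv2.cvtColor(im,cv2.COLOR_BGR2HSV)
def win(u0,v0,u1,v1):
    m=np.zeros(im.shape[:2],bool); m[v0:v1,u0:u1]=1; return m
q=P[win(232,60,280,135)&(Z>.05)][:,:2]; print("key handle",len(q),rectfit(q,.05,.022,np.radians(52)), cv2.minAreaRect(q.astype(np.float32)*1000))
d=P[win(240,0,270,65)&(Z>.01)&(Z<.03)]; v=cv2.fitLine(d[:,:2].astype(np.float32),cv2.DIST_HUBER,0,.001,.001).ravel(); print("dowel dir",np.degrees(np.arctan2(v[1],v[0])),v[2:],"z",np.percentile(d[:,2],90))
m=win(255,90,380,220)&(h[...,0]>70)&(h[...,0]<100)&(h[...,1]>25); q=P[m]; print("slab",len(q),rectfit(q[:,:2],.106,.09,np.pi/2),np.median(q[:,2]),cv2.minAreaRect(q[:,:2].astype(np.float32)*1000))
P=np.load("top0.npy");Z=P[...,2]
q=P[win(195,180,340,245)&(Z>.072)&(Z<.09)][:,:2]; print("lid",rectfit(q,.23,.074,np.radians(93)))
# edge version
m=(win(195,180,340,245)&(Z>.074)&(Z<.09)).astype(np.uint8); m=cv2.morphologyEx(m,cv2.MORPH_OPEN,np.ones((7,7),np.uint8)); q=P[m>0][:,:2]
print(cv2.minAreaRect(q.astype(np.float32)*1000),rectfit(q,.23,.074,np.radians(93)))
E
```

```text
key handle 1150 (array([0.3713, 0.3546]), 52.19, np.float64(0.001)) ((371.256591796875, 354.97479248046875), (48.30027770996094, 22.540822982788086), 51.78665542602539)
dowel dir 52.14816 [0.4135959 0.4093123] z 0.01734896974623292
slab 2058 (array([nan, nan]), 90.0, np.float64(nan)) nan ((390.8173522949219, 259.029541015625), (103.37188720703125, 88.51982879638672), 86.50283813476562)
lid (array([0.5482, 0.3677]), 95.6, np.float64(0.007))
((548.3736572265625, 367.8057861328125), (74.37388610839844, 230.13792419433594), 5.679373264312744) (array([0.5482, 0.3677]), 95.64, np.float64(0.0))
```

```bash
python3 - <<'E'
from h import *
to(.3682,.3509,.023,52.1)
E
```

```text
to (0.3682, 0.3509, 0.023) units [ 3.33 -1.25  8.63] yaw now 52.19 wz units 0.011
```

```bash
python3 -m crank '[[[0.83,-0.31,0.3,0,0,0],[0.83,-0.31,0.3,0,0,0],[0.83,-0.31,0.5,0,0,0],[0.83,-0.31,0.5,0,0,0],[0,0,1,0,0,0],[0,0,1,0,0,0],[0,0,0,0,0,0],[0,0,0,0,0,0]]]' -1
python3 - <<'E'
from h import *
f=cam("wrist"); P=cloud(f); Z=P[...,2]
m=(Z>.05)&(Z<.066)&(np.hypot(P[...,0]-.371,P[...,1]-.355)<.06); q=P[m][:,:2]
print(len(q),cv2.minAreaRect(q.astype(np.float32)*1000) if len(q) else 0); to(.3682,.3509,.023,52.1)
E
```

```text
t: 6.52
tool_pos: [0.3684, 0.3512, 0.1497]
eef_rot: [[0.612, 0.791, 0.001], [0.791, -0.612, 0.001], [0.001, 0.0, -1.0]]
force: [-0.6, -0.5, 0.5]
width: 0.0884
grip_force: 0.0
1676 ((372.4913330078125, 355.15753173828125), (48.52601623535156, 21.746715545654297), 51.842411041259766)
to (0.3682, 0.3509, 0.023) units [-0.03 -0.    5.07] yaw now 52.29 wz units 0.024
```

```bash
python3 -m crank '[[[0,0,1,0,0,0],[0,0,1,0,0,0],[0,0,1,0,0,0],[0,0,1,0,0,0],[0,0,0.7,0,0,0],[0,0,0.37,0,0,0],[0,0,0,0,0,0]]]'
python3 -m crank '[[[0,0,0,0,0,0],[0,0,0,0,0,0],[0,0,0,0,0,0],[0,0,0,0,0,0],[0,0,0,0,0,0],[0,0,0,0,0,0],[0,0,-0.5,0,0,0],[0,0,-0.5,0,0,0],[0,0,0,0,0,0]]]' 1
python3 - <<'E'
from h import *
# align yaw 5.65: key tip 130+~4 ahead of TCP; standoff 30 mm before hole
c,s=np.cos(np.radians(5.65)),np.sin(np.radians(5.65)); h=np.array([.5483,.3678])-.0385*np.array([c,s]); print("hole",h)
g=h-np.array([c,s])*(.134+.03); to(*g,.032,5.65)
E
```

```text
t: 7.45
tool_pos: [0.3681, 0.3512, 0.0223]
eef_rot: [[0.611, 0.791, 0.0], [0.791, -0.611, 0.0], [0.0, 0.0, -1.0]]
force: [0.6, -0.0, 0.9]
width: 0.0881
grip_force: 0.0
t: 8.57
tool_pos: [0.3684, 0.3514, 0.0483]
eef_rot: [[0.611, 0.791, 0.002], [0.791, -0.611, 0.001], [0.002, 0.001, -1.0]]
force: [-0.0, 0.4, -1.2]
width: 0.0217
grip_force: 30.0
hole [0.50998704 0.36400962]
to (np.float64(0.3467837725615787), np.float64(0.34786359914662446), 0.032) units [-0.64 -0.6   0.65] yaw now 52.32 wz units 5.834
```

```bash
python3 -m crank '[[[-0.64,-0.6,0,0,0,0],[0,0,0,0,0,0.834],[0,0,0,0,0,0.834],[0,0,0,0,0,0.834],[0,0,0,0,0,0.834],[0,0,0,0,0,0.834],[0,0,0,0,0,0.834],[0,0,0,0,0,0.834],[0,0,0,0,0,0],[0,0,0,0,0,0]]]'
python3 - <<'E'
from h import *
s=st(); f=cam("wrist"); P=cloud(f); np.save("w2.npy",P); cv2.imwrite("pics/w2.png",f["frame"])
T=(P-np.array(s["tool_pos"]))@np.array(s["eef_rot"])  # tool coords
m=(T[...,0]>.045)&(T[...,0]<.15)&(abs(T[...,1])<.02)&(T[...,2]>-.02)&(T[...,2]<.03)
q=T[m]; print(len(q),np.percentile(q,[1,50,99],axis=0).round(4))
for a in (.06,.08,.1,.12,.13): 
    k=q[abs(q[:,0]-a)<.006]; print(a,len(k),np.median(k,0).round(4) if len(k) else 0, np.percentile(k[:,2],5).round(4) if len(k) else 0)
Z=P[...,2]; m=((Z>.074)&(Z<.09)&(P[...,0]>.48)).astype(np.uint8); m=cv2.morphologyEx(m,cv2.MORPH_OPEN,np.ones((9,9),np.uint8)); q=P[m>0][:,:2]; print(len(q),cv2.minAreaRect(q.astype(np.float32)*1000))
f=cam("scene"); cv2.imwrite("pics/s2.png",cv2.resize(f["frame"][160:300,190:400],None,fx=3,fy=3,interpolation=cv2.INTER_CUBIC))
E
```

```text
t: 9.82
tool_pos: [0.3462, 0.3475, 0.047]
eef_rot: [[0.995, 0.1, -0.0], [0.1, -0.995, -0.0], [-0.0, 0.0, -1.0]]
force: [0.4, -1.0, -0.8]
width: 0.0215
grip_force: 30.0
t9.82 pos [0.3462 0.3475 0.047 ] F [ 0.39 -0.99 -0.8 ] w 0.0215 g 30.0
[[0.995, 0.1, -0.0], [0.1, -0.995, -0.0], [-0.0, 0.0, -1.0]] [0.55 0.52 1.73 0.   0.9  2.02]
3517 [[ 0.0459 -0.0046  0.0134]
 [ 0.0876  0.0004  0.0154]
 [ 0.1242  0.0053  0.0196]]
0.06 479 [ 0.0601 -0.0001  0.0154] 0.0138
0.08 538 [0.0803 0.0004 0.0155] 0.0139
0.1 551 [0.1    0.0003 0.0154] 0.0138
0.12 542 [0.1194 0.0007 0.0154] 0.0138
0.13 46 [0.1245 0.0005 0.0159] 0.0146
0 ((0.0, 0.0), (0.0, 0.0), 0.0)
```

View pics/w2.png

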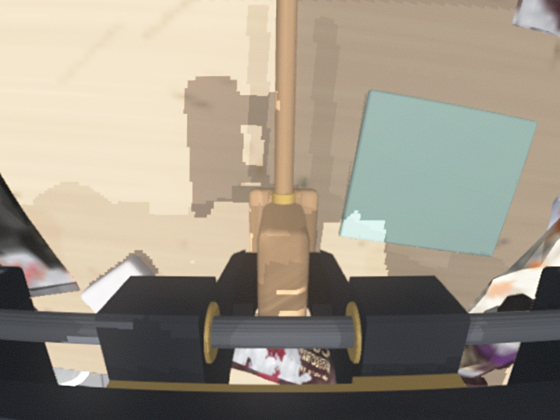

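View pics/s2.png

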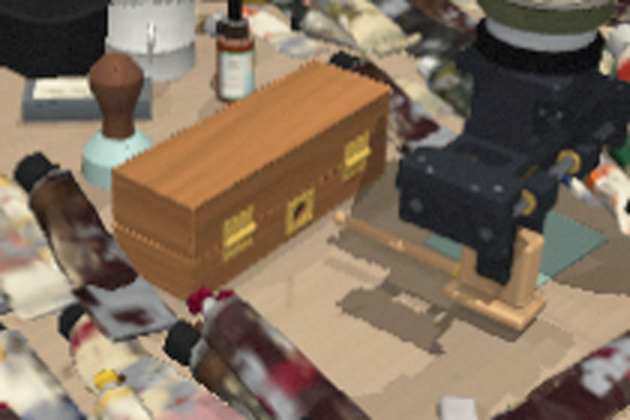

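The wrist view shows the dowel straight along tool x at column 285. The scene crop shows the plate with the hole at (299,212) and the dowel tip at (342,217). The dowel height disagrees with the expected value by 8 mm, so I'll check it with the fixed cameras and locate the hole plate there too.

```bash
python3 - <<'E'
from h import *
s=sense(); R=np.array(s["eef_rot"]); p=np.array(s["tool_pos"])
for n in ("top","scene","wrist"):
    f=cam(n); P=cloud(f); T=(P-p)@R
    if n=="wrist": np.save("w3.npy",P)
    m=(T[...,0]>.06)&(T[...,0]<.12)&(abs(T[...,1])<.012)&(P[...,2]>.012)&(P[...,2]<.06)
    q=T[m]; print(n,len(q),"dowel tool",np.median(q,0).round(4),"worldz",np.percentile(P[m][:,2],[10,50,90]).round(4))
    m=(abs(T[...,0])<.2)&(T[...,0]>.06)&(abs(T[...,1])<.012)&(P[...,2]>.012)&(P[...,2]<.06); print(" tip x",np.percentile(T[m][:,0],[95,99,99.8]).round(4))
    m=(T[...,0]>.01)&(T[...,0]<.035)&(abs(T[...,1])<.02)&(P[...,2]>.03)
    if m.any(): print(" foot/handle z",np.percentile(P[m][:,2],[5,25,50,75,95]).round(4))
    if n=="scene":
        im=f["frame"]; h=cv2.cvtColor(im,cv2.COLOR_BGR2HSV)
        u0,v0=190+299/3,160+212/3
        sub=im[int(v0)-9:int(v0)+10,int(u0)-9:int(u0)+10]; print("dark px"); g=cv2.cvtColor(sub,cv2.COLOR_BGR2GRAY); print(g)
        print("around",u0,v0,P[int(v0)-8:int(v0)+9:4,int(u0)-8:int(u0)+9:4].round(3).tolist())
E
```

```text
top 153 dowel tool [0.0889 0.0021 0.0148] worldz [0.0294 0.0322 0.0353]
 tip x [0.1665 0.1669 0.167 ]
 foot/handle z [0.3227 0.3307 0.3349 0.3376 0.3401]
scene 127 dowel tool [ 0.0894 -0.0018  0.0144] worldz [0.0277 0.0326 0.0349]
 tip x [0.1671 0.1711 0.1736]
 foot/handle z [0.033  0.0436 0.211  0.3337 0.3396]
dark px
[[ 78  77  78  82  83  82  81  84  83  83  83  83  86  92  98  81  91  89
   88]
 [ 81  83  82  84  84  84  86  87  83  85  86  87  81  95 105  86  89  87
   87]
 [ 82  84  82  86  84  87  81  86  82  86  94  99 113 126 116  86  85  87
   88]
 [ 83  82  85  86  86  81  86  88  91  84 101 130 125 143 112  88  86  88
   87]
 [ 84  84  83  85  83  86  88  92  99 112 133 145 122 123 107  87  88  87
   85]
 [ 83  84  87  83  89  90  92  99 133 135 139 124 129 120 109  87  84  82
   85]
 [ 83  85  85  86  91  97 118 132 145 121  90  96 120 133 105  83  81  81
   82]
 [ 84  88  91  92  89 102 136 148 130  80  53  79 119 133 105  82  83  82
   84]
 [ 92  92  94  92  87 103 130 128 105  47  64  92 129 132 101  82  83  81
   85]
 [100  88  89  87  85 103 127 121  69  51  86 115 
[... 835 characters left out ...]
9, 0.383, 0.051], [0.511, 0.367, 0.044], [0.514, 0.351, 0.036], [0.512, 0.339, 0.031]], [[0.509, 0.395, 0.046], [0.51, 0.38, 0.04], [0.509, 0.369, 0.035], [0.51, 0.355, 0.029], [0.512, 0.339, 0.021]], [[0.508, 0.395, 0.037], [0.51, 0.38, 0.029], [0.519, 0.357, 0.015], [0.511, 0.353, 0.017], [0.513, 0.337, 0.009]], [[0.51, 0.393, 0.025], [0.51, 0.38, 0.019], [0.509, 0.368, 0.014], [0.513, 0.35, 0.004], [0.506, 0.344, 0.005]], [[0.509, 0.393, 0.015], [0.51, 0.379, 0.009], [0.508, 0.368, 0.004], [0.504, 0.36, 0.002], [0.497, 0.354, 0.003]]]
wrist 2701 dowel tool [0.0913 0.0004 0.0153] worldz [0.0294 0.0316 0.0328]
 tip x [0.1219 0.1242 0.125 ]
 foot/handle z [0.0596 0.124  0.1291 0.1448 0.1492]
```

```bash
python3 -m crank '[[[0.02,-0.03,0.3,0,0,0],[0,0,0,0,0,0],[0.5,0,0,0,0,0],[0.5,0,0,0,0,0],[0.3,0,0,0,0,0],[0.2,0,0,0,0,0],[0,0,0,0,0,0],[0,0,0,0,0,0]]]'
python3 - <<'E'
from h import *
c,s=np.cos(np.radians(5.65)),np.sin(np.radians(5.65)); h=np.array([.50999,.3640])
S=st(); d=np.array(S["tool_pos"])[:2]-h; print("tip along",d@[c,s]+.134,"lateral",d@[-s,c])
R=np.array(S["eef_rot"]);p=np.array(S["tool_pos"])
f=cam("scene"); cv2.imwrite("pics/s3.png",cv2.resize(f["frame"][180:280,230:380],None,fx=4,fy=4,interpolation=cv2.INTER_CUBIC))
f=cam("top");P=cloud(f);T=(P-p)@R
m=(T[...,0]>.05)&(T[...,0]<.155)&(abs(T[...,1])<.02)&(P[...,2]>.012)&(P[...,2]<.05);q=P[m];print(len(q),"dowel z",np.percentile(q[:,2],[10,50,90]).round(4),"max x tool",T[m][:,0].max(), "lat",np.median(T[m][:,1]))
E
```

```text
t: 11.08
tool_pos: [0.3837, 0.352, 0.0395]
eef_rot: [[0.995, 0.098, -0.0], [0.098, -0.995, -0.0], [-0.0, 0.0, -1.0]]
force: [-0.4, -1.3, -1.7]
width: 0.0221
grip_force: 30.0
t11.07 pos [0.3837 0.352  0.0395] F [-0.37 -1.27 -1.68] w 0.0221 g 30.0
[[0.995, 0.098, -0.0], [0.098, -0.995, -0.0], [-0.0, 0.0, -1.0]] [0.51 0.57 1.65 0.   0.93 1.99]
tip along 0.007153820251104448 lateral 0.000467215944234265
229 dowel z [0.0219 0.0253 0.0339] max x tool 0.12921262059178398 lat 0.0016963056315393368
```

View pics/s3.png

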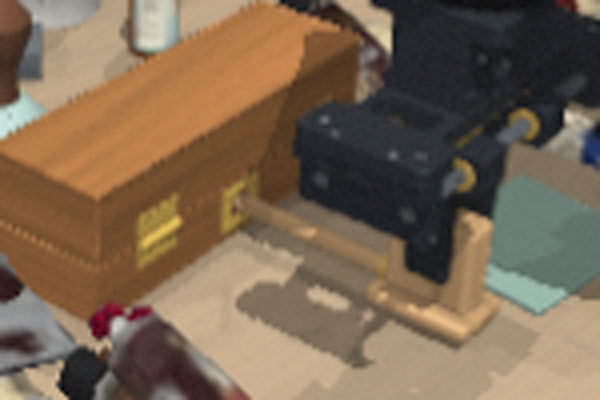

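The tip is in the hole at (240,208) with no side force. Pushing on.

```bash
python3 -m crank '[[[0.1,0,0,0,0,0],[0.1,0,0,0,0,0],[0.1,0,0,0,0,0],[0.05,0,0,0,0,0],[0,0,0,0,0,0],[0,0,0,0,0,0]]]'
python3 - <<'E'
from h import *
f=cam("top");P=cloud(f);Z=P[...,2]; m=(Z>.03)&(P[...,0]>.4)&(P[...,0]<.62)&(abs(P[...,1]-.42)<.04)
q=P[m]; print("z over case y.38-.46 by x:",[(round(x,2),np.round(np.median(q[abs(q[:,0]-x)<.006][:,2]),3)) for x in np.arange(.42,.60,.015) if (abs(q[:,0]-x)<.006).any()])
E
```

```text
t: 11.92
tool_pos: [0.3923, 0.3529, 0.0393]
eef_rot: [[0.995, 0.098, -0.001], [0.098, -0.995, -0.0], [-0.001, -0.0, -1.0]]
force: [-5.2, 0.9, 0.0]
width: 0.0212
grip_force: 30.0
z over case y.38-.46 by x: [(np.float64(0.42), np.float64(0.298)), (np.float64(0.44), np.float64(0.094)), (np.float64(0.45), np.float64(0.096)), (np.float64(0.46), np.float64(0.101)), (np.float64(0.48), np.float64(0.105)), (np.float64(0.5), np.float64(0.037)), (np.float64(0.51), np.float64(0.039)), (np.float64(0.53), np.float64(0.072)), (np.float64(0.54), np.float64(0.072)), (np.float64(0.56), np.float64(0.071)), (np.float64(0.57), np.float64(0.033)), (np.float64(0.59), np.float64(0.036))]
```

The lid is open (edge at z≈0.105). Withdrawing the key and setting it down clear of the lid.

```bash
python3 -m crank '[[[-0.4,0,0,0,0,0],[-0.4,0,0,0,0,0],[-0.5,0,0,0,0,0],[-0.5,0,0,0,0,0],[-0.5,0,0,0,0,0],[-0.5,0,-0.2,0,0,0],[0,0,-0.2,0,0,0],[0,0,0,0,0,0]]]'
python3 -m crank '[[[0,0,0,0,0,-0.93],[0,0,0,0,0,-0.93],[0,0,0,0,0,-0.93],[0,0,0,0,0,-0.93],[0,0,0,0,0,-0.93],[0,0,0,0,0,-0.93],[0,0,0,0,0,-0.93],[0,0,0,0,0,-0.93],[0,0,0,0,0,0],[0,0,0,0,0,0]]]'
python3 - <<'E'
from h import *
st(); to(.343,.3605,.0305,65)
E
```

```text
t: 12.98
tool_pos: [0.3236, 0.3464, 0.0502]
eef_rot: [[0.995, 0.098, 0.002], [0.098, -0.995, 0.001], [0.002, -0.001, -1.0]]
force: [0.2, 0.5, -1.0]
width: 0.0218
grip_force: 30.0
t: 14.22
tool_pos: [0.3233, 0.3461, 0.0495]
eef_rot: [[0.423, 0.906, 0.0], [0.906, -0.423, 0.0], [0.0, 0.0, -1.0]]
force: [0.9, 0.1, -0.3]
width: 0.0221
grip_force: 30.0
t14.22 pos [0.3233 0.3461 0.0495] F [ 0.85  0.08 -0.27] w 0.0221 g 30.0
[[0.423, 0.906, 0.0], [0.906, -0.423, 0.0], [0.0, 0.0, -1.0]] [ 0.57  0.49  1.77 -0.    0.88  1.01]
to (0.343, 0.3605, 0.0305) units [0.86 0.47 0.76] yaw now 64.99 wz units -0.002
```

```bash
python3 -m crank '[[[0.86,0.47,0,0,0,0],[0,0,0.4,0,0,0],[0,0,0.2,0,0,0],[0,0,0.12,0,0,0],[0,0,0.06,0,0,0],[0,0,0,0,0,0]]]'
python3 -m crank '[[[0,0,0,0,0,0],[0,0,0,0,0,0],[0,0,0,0,0,0],[0,0,0,0,0,0],[0,0,-0.5,0,0,0],[0,0,-1,0,0,0],[0,0,-1,0,0,0],[0,0,-1,0,0,0],[0,0,-1,0,0,0],[0,0,-1,0,0,0],[0,0,-1,0,0,0],[0,0,0,0,0,0]]]' -1
python3 - <<'E'
from h import *
st(); f=cam("top"); cv2.imwrite("pics/t4.png",cv2.resize(f["frame"][150:350,150:400],None,fx=3,fy=3)); P=cloud(f); np.save("t4.npy",P)
E
```

```text
t: 14.98
tool_pos: [0.3415, 0.3592, 0.0308]
eef_rot: [[0.421, 0.907, -0.001], [0.907, -0.421, -0.002], [-0.002, -0.0, -1.0]]
force: [-3.4, -7.7, 16.5]
width: 0.0215
grip_force: 30.0
t: 16.48
tool_pos: [0.3432, 0.3609, 0.1944]
eef_rot: [[0.42, 0.907, 0.003], [0.907, -0.42, 0.002], [0.004, 0.002, -1.0]]
force: [-0.5, -0.4, -0.4]
width: 0.0884
grip_force: 0.0
t16.48 pos [0.3432 0.3609 0.1944] F [-0.49 -0.43 -0.35] w 0.0884 g 0.0
[[0.42, 0.907, 0.003], [0.907, -0.42, 0.002], [0.004, 0.002, -1.0]] [0.57 0.33 1.52 0.   1.29 1.01]
```

View pics/t4.png

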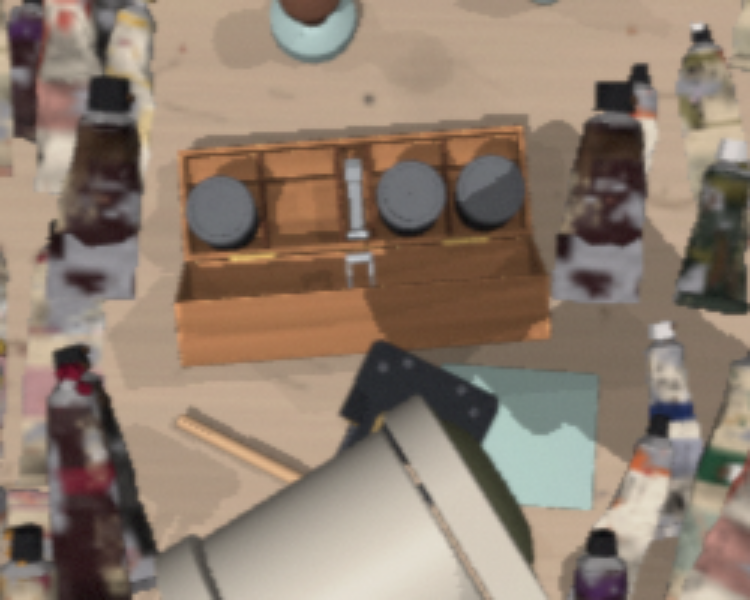

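The lid is open and three jars show, in crop at (221,211), (411,196) and (490,190). They sit in cells +87, -36 and -87, and cell +36 is empty. The key lies with its dowel from (180,420) toward lower right.

```bash
python3 - <<'E'
from h import *
P=np.load("t4.npy");Z=P[...,2]
c,s=np.cos(np.radians(5.65)),np.sin(np.radians(5.65)); O=np.array([.5483,.3678]);A=np.array([[c,-s],[s,c]])
for yc in(.087,.036,-.036,-.087):
    e=O+A@[-.009,yc]; m=(Z>.062)&(Z<.085)&(np.hypot(P[...,0]-e[0],P[...,1]-e[1])<.03); q=P[m]
    print(yc,"cell",e.round(4),len(q), (np.array(cv2.minEnclosingCircle(q[:,:2].astype(np.float32))[0]).round(4),cv2.minEnclosingCircle(q[:,:2].astype(np.float32))[1],q.mean(0).round(4), ((q[:,:2].mean(0)-O)@A).round(4)) if len(q)>20 else "")
L=(P[...,:2]-O)@A; m=(Z>.075)&(L[...,0]<-.03)&(L[...,0]>-.15)&(L[...,1]>.0)&(L[...,1]<.1); q=L[m]; print("lid local x,z",np.percentile(q[:,0],[2,50,98]).round(4),np.percentile(Z[m],[2,50,98]).round(4))
to(*(O+A@[-.009,.087]),.15,95.65);to(*(O+A@[-.009,-.036]),.15,95.65); to(*(O+A@[-.009,-.087]),.15,95.65)
E
```

```text
0.087 cell [0.5308 0.4535] 431 (array([0.5306, 0.4529]), 0.022499138489365578, array([0.5302, 0.452 , 0.0728]), array([-0.0097,  0.0856]))
0.036 cell [0.5358 0.4027] 6 
-0.036 cell [0.5429 0.3311] 429 (array([0.5433, 0.3271]), 0.02606613002717495, array([0.543 , 0.3311, 0.073 ]), array([-0.0089, -0.036 ]))
-0.087 cell [0.5479 0.2803] 425 (array([0.5482, 0.2802]), 0.02226080745458603, array([0.5476, 0.2807, 0.0728]), array([-0.0093, -0.0866]))
lid local x,z [-0.1443 -0.0887 -0.067 ] [0.0838 0.0954 0.3025]
to (np.float64(0.5307784547101755), np.float64(0.4534912798985791), 0.15) units [6.53 5.26 1.74] yaw now 65.13 wz units -3.814
to (np.float64(0.5428879722655592), np.float64(0.3310888306396862), 0.15) units [2.29 7.76 1.73] yaw now 65.13 wz units -3.814
to (np.float64(0.5479089917397426), np.float64(0.2803365955811209), 0.15) units [0.54 8.79 1.73] yaw now 65.13 wz units -3.814
```

```bash
python3 -m crank '[[[0.286,0.97,0,0,0,0],[0.286,0.97,0,0,0,0],[0.286,0.97,0,0,0,0],[0.286,0.97,0,0,0,0],[0.286,0.97,0,0,0,0],[0.286,0.97,0,0,0,0],[0.286,0.97,0,0,0,0],[0.286,0.97,0,0,0,0],[0,0,0,0,0,0]]]' -0.41
python3 -m crank '[[[0,0,0,0,0,-0.95],[0,0,0,0,0,-0.95],[0,0,0,0,0,-0.95],[0,0,0,0,0,-0.96],[0,0,0,0,0,0],[0,0,0,0,0,0]]]'
python3 - <<'E'
from h import *
st(); to(.5429,.3311,.047,95.65)
E
```

```text
t: 17.65
tool_pos: [0.5434, 0.3303, 0.1907]
eef_rot: [[0.422, 0.907, -0.002], [0.907, -0.422, -0.001], [-0.002, -0.002, -1.0]]
force: [-0.1, 0.4, -0.4]
width: 0.0622
grip_force: 0.0
t: 18.4
tool_pos: [0.5422, 0.3311, 0.1923]
eef_rot: [[-0.096, 0.995, -0.001], [0.995, 0.096, -0.0], [-0.0, -0.001, -1.0]]
force: [0.1, 0.7, 0.3]
width: 0.0622
grip_force: 0.0
t18.40 pos [0.5422 0.3311 0.1923] F [0.15 0.68 0.33] w 0.0622 g 0.0
[[-0.096, 0.995, -0.001], [0.995, 0.096, -0.0], [-0.0, -0.001, -1.0]] [0.36 0.56 1.12 0.   1.46 0.27]
to (0.5429, 0.3311, 0.047) units [0.   0.03 5.81] yaw now 95.49 wz units -0.021
```

```bash
cat >> h.py <<'E'
def weigh(n=8):
    F=[]
    for i in range(n): F.append(sense()["force"][2]); grab_frame("wrist")
    print("Fz mean %.2f sd %.2f"%(np.mean(F),np.std(F)))
E
python3 -m crank '[[[0,0.03,1,0,0,0],[0,0,1,0,0,0],[0,0,1,0,0,0],[0,0,1,0,0,0],[0,0,1,0,0,0],[0,0,0.5,0,0,0],[0,0,0.31,0,0,0],[0,0,0,0,0,0]]]'
python3 -c "from h import *; weigh(6)"
python3 -m crank '[[[0,0,0,0,0,0],[0,0,0,0,0,0],[0,0,0,0,0,0],[0,0,0,0,0,0],[0,0,0,0,0,0],[0,0,-0.3,0,0,0],[0,0,-0.3,0,0,0],[0,0,0,0,0,0],[0,0,0,0,0,0],[0,0,0,0,0,0]]]' 1
python3 -c "from h import *; weigh(8); st()"
```

```text
t: 19.4
tool_pos: [0.5436, 0.331, 0.0474]
eef_rot: [[-0.097, 0.995, 0.0], [0.995, 0.097, 0.0], [0.0, 0.0, -1.0]]
force: [-0.1, -0.2, -0.2]
width: 0.0619
grip_force: 0.0
Fz mean 0.15 sd 0.33
t: 20.95
tool_pos: [0.5434, 0.3309, 0.062]
eef_rot: [[-0.098, 0.995, -0.001], [0.995, 0.098, -0.0], [-0.0, -0.001, -1.0]]
force: [0.5, 0.8, -3.7]
width: 0.0407
grip_force: 30.0
Fz mean -3.58 sd 0.33
t21.35 pos [0.5436 0.331  0.0622] F [-0.31 -0.27 -2.35] w 0.0409 g 30.0
[[-0.098, 0.995, -0.0], [0.995, 0.098, -0.0], [-0.0, -0.0, -1.0]] [0.36 0.69 1.28 0.   1.17 0.26]
```

Full (−3.7 N). Carrying it to the slab.

```bash
python3 -m crank '[[[0,0,-0.8,0,0,0],[0,0,-0.8,0,0,0],[0,0,-0.8,0,0,0],[0,0,-0.8,0,0,0],[0,0,-0.8,0,0,0],[0,0,-0.8,0,0,0],[0,0,-0.4,0,0,0],[0,0,0,0,0,0]]]'
python3 -m crank '[[[-0.15,-0.8,0,0,0,0],[-0.15,-0.8,0,0,0,0],[-0.15,-0.8,0,0,0,0],[-0.15,-0.8,0,0,0,0],[-0.15,-0.8,0,0,0,0],[-0.15,-0.8,0,0,0,0],[-0.15,-0.8,0,0,0,0],[-0.15,-0.8,0,0,0,0],[0,0,0,0,0,0],[0,0,0,0,0,0]]]'
python3 - <<'E'
from h import *
st(); to(.386,.285,.048,95.65)
f=cam("wrist");P=cloud(f); h=cv2.cvtColor(f["frame"],cv2.COLOR_BGR2HSV); cv2.imwrite("pics/w5.png",f["frame"])
m=(h[...,0]>70)&(h[...,0]<100)&(h[...,1]>25)&(P[...,2]<.015)&(P[...,2]>-.005)&(np.hypot(P[...,0]-.39,P[...,1]-.259)<.075); q=P[m]; print(len(q),cv2.minAreaRect(q[:,:2].astype(np.float32)*1000),np.percentile(q,[1,50,99],axis=0).round(3).tolist())
E
```

```text
t: 22.35
tool_pos: [0.5436, 0.331, 0.1925]
eef_rot: [[-0.098, 0.995, 0.001], [0.995, 0.098, 0.0], [0.0, 0.001, -1.0]]
force: [0.0, 0.1, -3.7]
width: 0.041
grip_force: 30.0
t: 23.6
tool_pos: [0.3879, 0.2856, 0.1921]
eef_rot: [[-0.098, 0.995, 0.0], [0.995, 0.098, 0.0], [0.0, 0.0, -1.0]]
force: [1.0, 0.2, -3.2]
width: 0.0411
grip_force: 30.0
t23.60 pos [0.3879 0.2856 0.1921] F [ 0.97  0.22 -3.22] w 0.0411 g 30.0
[[-0.098, 0.995, 0.0], [0.995, 0.098, 0.0], [0.0, 0.0, -1.0]] [ 0.39  0.3   1.56 -0.    1.28  0.29]
to (0.386, 0.285, 0.048) units [-0.02 -0.08  5.76] yaw now 95.61 wz units -0.005
361 ((404.5089111328125, 247.16171264648438), (133.89080810546875, 68.05564880371094), 47.85928726196289) [[0.347, 0.21, 0.003], [0.429, 0.253, 0.005], [0.437, 0.309, 0.006]]
```

View pics/w5.png

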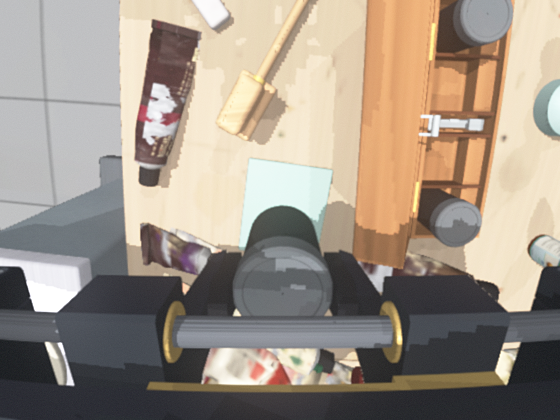

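The jar is held over the slab (slab at (287,200)), and its measured extents agree with the earlier fit. The key handle is at (248,105). Lowering.

```bash
python3 -m crank '[[[0,-0.06,1,0,0,0],[0,0,1,0,0,0],[0,0,1,0,0,0],[0,0,1,0,0,0],[0,0,0.8,0,0,0],[0,0,0.5,0,0,0],[0,0,0.2,0,0,0],[0,0,0.1,0,0,0],[0,0,0.08,0,0,0],[0,0,0.06,0,0,0],[0,0,0,0,0,0]]]'
```

```text
t: 25.02
tool_pos: [0.3858, 0.2854, 0.0489]
eef_rot: [[-0.098, 0.995, 0.0], [0.995, 0.098, 0.0], [0.0, 0.0, -1.0]]
force: [0.7, 0.2, -3.5]
width: 0.0409
grip_force: 30.0
```

```bash
python3 -m crank '[[[0,0,0.04,0,0,0],[0,0,0.03,0,0,0],[0,0,0,0,0,0],[0,0,0,0,0,0]]]'
```

```text
t: 25.52
tool_pos: [0.3859, 0.2854, 0.0473]
eef_rot: [[-0.098, 0.995, 0.0], [0.995, 0.098, 0.0], [0.0, 0.0, -1.0]]
force: [-0.5, -0.9, 3.0]
width: 0.0408
grip_force: 30.0
```

Contact. Releasing, rising, and going to the jar in cell −87.

```bash
python3 -m crank '[[[0,0,0,0,0,0],[0,0,0,0,0,0],[0,0,0,0,0,0],[0,0,-0.4,0,0,0],[0,0,-0.8,0,0,0],[0,0,-1,0,0,0],[0,0,-1,0,0,0],[0,0,-1,0,0,0],[0,0,-0.8,0,0,0],[0,0,-0.8,0,0,0],[0,0,0,0,0,0]]]' -0.41
python3 -c "
from h import *
to(.5477,.2806,.047,95.65)"
```

```text
t: 26.9
tool_pos: [0.3862, 0.2855, 0.1935]
eef_rot: [[-0.098, 0.995, 0.003], [0.995, 0.098, 0.001], [0.001, 0.003, -1.0]]
force: [-0.0, -0.0, 0.0]
width: 0.0623
grip_force: 0.0
to (0.5477, 0.2806, 0.047) units [-0.83  6.39  5.88] yaw now 95.62 wz units -0.004
```

```bash
python3 -m crank '[[[-0.1,0.8,0,0,0,0],[-0.1,0.8,0,0,0,0],[-0.1,0.8,0,0,0,0],[-0.1,0.8,0,0,0,0],[-0.1,0.8,0,0,0,0],[-0.1,0.8,0,0,0,0],[-0.1,0.8,0,0,0,0],[-0.1,0.8,0,0,0,0],[0,0,0,0,0,0],[0,0,0,0,0,0]]]'
python3 -c "
from h import *
to(.5477,.2806,.047,95.65)"
```

```text
t: 28.15
tool_pos: [0.5461, 0.2811, 0.1915]
eef_rot: [[-0.098, 0.995, -0.001], [0.995, 0.098, -0.0], [-0.0, -0.001, -1.0]]
force: [0.3, -0.3, -0.3]
width: 0.062
grip_force: 0.0
to (0.5477, 0.2806, 0.047) units [-0.03  0.07  5.78] yaw now 95.62 wz units -0.003
```

```bash
python3 -m crank '[[[-0.03,0.03,1,0,0,0],[0,0,1,0,0,0],[0,0,1,0,0,0],[0,0,1,0,0,0],[0,0,1,0,0,0],[0,0,0.5,0,0,0],[0,0,0.28,0,0,0],[0,0,0,0,0,0],[0,0,0,0,0,0]]]'
python3 -m crank '[[[0,0,0,0,0,0],[0,0,0,0,0,0],[0,0,0,0,0,0],[0,0,0,0,0,0],[0,0,0,0,0,0],[0,0,-0.3,0,0,0],[0,0,-0.3,0,0,0],[0,0,0,0,0,0],[0,0,0,0,0,0],[0,0,0,0,0,0]]]' 1
python3 -c "from h import *; weigh(8); st()"
```

```text
t: 29.28
tool_pos: [0.5481, 0.2805, 0.0483]
eef_rot: [[-0.098, 0.995, 0.001], [0.995, 0.098, 0.0], [0.0, 0.001, -1.0]]
force: [0.2, -0.1, 0.7]
width: 0.0622
grip_force: 0.0
t: 30.52
tool_pos: [0.5477, 0.2804, 0.0623]
eef_rot: [[-0.098, 0.995, -0.0], [0.995, 0.098, -0.0], [-0.0, -0.0, -1.0]]
force: [0.3, -0.1, -0.8]
width: 0.0405
grip_force: 30.0
Fz mean -0.47 sd 0.57
t30.93 pos [0.5478 0.2804 0.0625] F [-0.68  0.42 -0.87] w 0.0408 g 30.0
[[-0.098, 0.995, -0.0], [0.995, 0.098, -0.0], [-0.0, -0.0, -1.0]] [ 0.28  0.66  1.35 -0.    1.13  0.18]
```

Empty (−0.5 N). Returning it and going to the jar in cell +87.

```bash
python3 -m crank '[[[0,0,0.3,0,0,0],[0,0,0.2,0,0,0],[0,0,0.06,0,0,0],[0,0,0.03,0,0,0],[0,0,0,0,0,0]]]'
python3 -m crank '[[[0,0,0,0,0,0],[0,0,0,0,0,0],[0,0,0,0,0,0],[0,0,-0.4,0,0,0],[0,0,-0.8,0,0,0],[0,0,-1,0,0,0],[0,0,-1,0,0,0],[0,0,-1,0,0,0],[0,0,-0.8,0,0,0],[0,0,-0.8,0,0,0],[0,0,0,0,0,0]]]' -0.41
python3 -m crank '[[[0.87,0,0,0,0,0],[0.87,0,0,0,0,0],[0.87,0,0,0,0,0],[0.87,0,0,0,0,0],[0.87,0,0,0,0,0],[0.87,0,0,0,0,0],[0.87,0,0,0,0,0],[0.87,0,0,0,0,0],[0,0,0,0,0,0],[0,0,0,0,0,0]]]'
python3 -c "
from h import *
to(.5306,.4530,.047,95.65)
f=cam('top');P=cloud(f);m=(P[...,2]>.05)&(P[...,2]<.09)&(np.hypot(P[...,0]-.5477,P[...,1]-.2806)<.035);print(P[m].mean(0).round(4),m.sum())"
```

```text
t: 31.55
tool_pos: [0.5479, 0.2804, 0.0479]
eef_rot: [[-0.098, 0.995, 0.0], [0.995, 0.098, 0.0], [0.0, 0.0, -1.0]]
force: [-1.0, 0.1, -0.1]
width: 0.0409
grip_force: 30.0
t: 32.92
tool_pos: [0.5483, 0.2806, 0.1947]
eef_rot: [[-0.098, 0.995, 0.004], [0.995, 0.098, 0.001], [0.001, 0.004, -1.0]]
force: [0.0, -0.4, 0.4]
width: 0.0625
grip_force: 0.0
t: 34.17
tool_pos: [0.5308, 0.4533, 0.1926]
eef_rot: [[-0.098, 0.995, -0.0], [0.995, 0.098, -0.0], [-0.0, -0.0, -1.0]]
force: [0.7, -0.0, -0.4]
width: 0.0621
grip_force: 0.0
to (0.5306, 0.453, 0.047) units [-0.01 -0.01  5.83] yaw now 95.61 wz units -0.005
[0.5473 0.2806 0.0729] 425
```

```bash
python3 -m crank '[[[0,0,1,0,0,0],[0,0,1,0,0,0],[0,0,1,0,0,0],[0,0,1,0,0,0],[0,0,1,0,0,0],[0,0,0.5,0,0,0],[0,0,0.31,0,0,0],[0,0,0,0,0,0],[0,0,0,0,0,0]]]'
python3 -m crank '[[[0,0,0,0,0,0],[0,0,0,0,0,0],[0,0,0,0,0,0],[0,0,0,0,0,0],[0,0,0,0,0,0],[0,0,-0.3,0,0,0],[0,0,-0.3,0,0,0],[0,0,0,0,0,0],[0,0,0,0,0,0],[0,0,0,0,0,0]]]' 1
python3 -c "from h import *; weigh(8); st(); to(.386,.233,.19,95.65)"
```

```text
t: 35.35
tool_pos: [0.5311, 0.4538, 0.0484]
eef_rot: [[-0.098, 0.995, 0.001], [0.995, 0.098, 0.001], [0.001, 0.001, -1.0]]
force: [-1.3, 0.1, 0.3]
width: 0.0618
grip_force: 0.0
t: 36.6
tool_pos: [0.5306, 0.4535, 0.0622]
eef_rot: [[-0.098, 0.995, -0.0], [0.995, 0.098, -0.0], [-0.0, -0.001, -1.0]]
force: [0.4, 0.7, -0.5]
width: 0.0406
grip_force: 30.0
Fz mean -0.69 sd 0.29
t37.00 pos [0.5308 0.4536 0.0625] F [ 0.19 -0.31 -0.43] w 0.0410 g 30.0
[[-0.098, 0.995, -0.0], [0.995, 0.098, -0.0], [-0.0, -0.0, -1.0]] [ 0.54  0.79  1.07 -0.    1.29  0.44]
to (0.386, 0.233, 0.19) units [-8.21 -6.63 -5.1 ] yaw now 95.61 wz units -0.004
```

Also empty (−0.7 N), so only one jar is full. Returning this one and preparing to close the lid.

```bash
python3 -m crank '[[[0,0,0.3,0,0,0],[0,0,0.2,0,0,0],[0,0,0.06,0,0,0],[0,0,0.03,0,0,0],[0,0,0,0,0,0]]]'
python3 -m crank '[[[0,0,0,0,0,0],[0,0,0,0,0,0],[0,0,0,0,0,0],[0,0,-0.4,0,0,0],[0,0,-0.8,0,0,0],[0,0,-1,0,0,0],[0,0,-1,0,0,0],[0,0,-1,0,0,0],[0,0,-0.8,0,0,0],[0,0,-0.8,0,0,0],[0,0,0,0,0,0]]]' -0.41
python3 - <<'E'
from h import *
st(); to(.4199,.3551,.19,5.65)
f=cam("top"); cv2.imwrite("pics/t6.png",cv2.resize(f["frame"][150:350,150:400],None,fx=3,fy=3)); P=cloud(f);Z=P[...,2]
m=(Z>.05)&(Z<.09)&(np.hypot(P[...,0]-.386,P[...,1]-.285)<.035);print("slab jar",P[m].mean(0).round(4),m.sum())
E
```

```text
t: 37.62
tool_pos: [0.5308, 0.4536, 0.0478]
eef_rot: [[-0.098, 0.995, 0.0], [0.995, 0.098, 0.0], [0.0, 0.0, -1.0]]
force: [0.9, -0.1, -0.6]
width: 0.0405
grip_force: 30.0
t: 39.0
tool_pos: [0.5312, 0.4539, 0.1949]
eef_rot: [[-0.098, 0.995, 0.003], [0.995, 0.098, 0.002], [0.002, 0.004, -1.0]]
force: [0.3, -0.2, 0.1]
width: 0.0624
grip_force: 0.0
t39.00 pos [0.5312 0.4539 0.1949] F [ 0.32 -0.21  0.08] w 0.0624 g 0.0
[[-0.098, 0.995, 0.003], [0.995, 0.098, 0.002], [0.002, 0.004, -1.0]] [ 0.54  0.68  0.89 -0.    1.57  0.44]
to (0.4199, 0.3551, 0.19) units [-3.5  -4.82  0.17] yaw now 95.62 wz units 11.246
slab jar [0.3917 0.2768 0.0733] 189
```

View pics/t6.png

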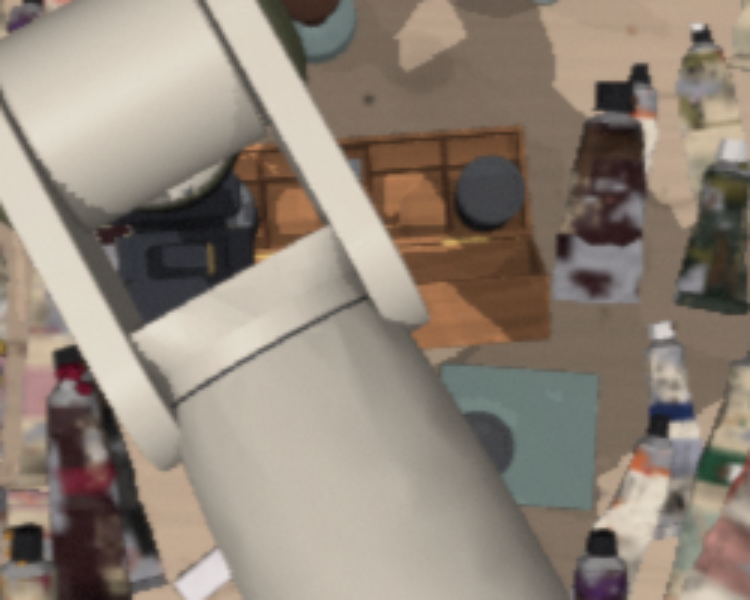

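The right-hand jar stands in its cell at (490,190), and the full jar is on the slab at (487,443), partly hidden by the arm. Moving behind the lid with fingers shut.

```bash
python3 -m crank '[[[-0.5,-0.69,0,0,0,0],[-0.5,-0.69,0,0,0,0],[-0.5,-0.69,0,0,0,0],[-0.5,-0.69,0,0,0,0],[-0.5,-0.69,0,0,0,0],[-0.5,-0.69,0,0,0,0],[-0.5,-0.69,0,0,0,0],[0,0,0,0,0,0]]]' 1
python3 -m crank '[[[0,0,0,0,0,0.937],[0,0,0,0,0,0.937],[0,0,0,0,0,0.937],[0,0,0,0,0,0.937],[0,0,0,0,0,0.937],[0,0,0,0,0,0.937],[0,0,0,0,0,0.937],[0,0,0,0,0,0.937],[0,0,0,0,0,0.937],[0,0,0,0,0,0.937],[0,0,0,0,0,0.937],[0,0,0,0,0,0.937]]]'
python3 -m crank '[[[0,0,0,0,0,0],[0,0,0,0,0,0]]]'
python3 -c "
from h import *
to(.4199,.3551,.07,5.65)"
```

```text
t: 40.05
tool_pos: [0.4183, 0.3541, 0.1924]
eef_rot: [[-0.098, 0.995, -0.001], [0.995, 0.098, -0.001], [-0.001, -0.001, -1.0]]
force: [-0.0, -0.4, -0.3]
width: 0.0006
grip_force: 0.0
t: 41.55
tool_pos: [0.4197, 0.3551, 0.1921]
eef_rot: [[0.996, 0.094, -0.001], [0.094, -0.996, -0.0], [-0.001, 0.0, -1.0]]
force: [-0.6, -1.1, -0.3]
width: 0.0004
grip_force: 0.0
t: 41.8
tool_pos: [0.4194, 0.3549, 0.1924]
eef_rot: [[0.995, 0.101, -0.0], [0.101, -0.995, -0.0], [-0.0, 0.0, -1.0]]
force: [-0.0, 0.3, 1.8]
width: 0.0006
grip_force: 0.0
to (0.4199, 0.3551, 0.07) units [ 0.02 -0.01  4.9 ] yaw now 5.81 wz units 0.020
```

```bash
python3 -m crank '[[[0,0,0.8,0,0,0],[0,0,0.9,0,0,0],[0,0,0.9,0,0,0],[0,0,0.9,0,0,0],[0,0,0.8,0,0,0],[0,0,0.6,0,0,0],[0,0,0,0,0,0]]]'
python3 -m crank '[[[0.24,0,0,0,0,0],[0.42,0,-0.36,0,0,0],[0.42,0,-0.36,0,0,0],[0.24,0,-0.28,0,0,0],[0.24,0,-0.28,0,0,0],[0.38,0,-0.2,0,0,0],[0.38,0,-0.2,0,0,0],[0.42,0,-0.08,0,0,0],[0.42,0,-0.08,0,0,0]]]'
python3 -m crank '[[[0.42,0,0.04,0,0,0],[0.42,0,0.04,0,0,0],[0.4,0,0.14,0,0,0],[0.4,0,0.14,0,0,0],[0.34,0,0.24,0,0,0],[0.34,0,0.24,0,0,0],[0.2,0,0.2,0,0,0]]]'
python3 -c "
from h import *
s=st(); H=np.array([.5115,.3642]); print('rel hinge', (np.array(s['tool_pos'])[:2]-H)@[.9951,.0985])
f=cam('scene'); cv2.imwrite('pics/s7.png',cv2.resize(f['frame'][150:300,190:400],None,fx=3,fy=3))"
```

```text
t: 42.68
tool_pos: [0.4189, 0.3546, 0.0695]
eef_rot: [[0.995, 0.099, -0.002], [0.099, -0.995, -0.001], [-0.002, 0.001, -1.0]]
force: [0.1, -0.4, -0.0]
width: 0.0004
grip_force: 0.0
t: 43.8
tool_pos: [0.4987, 0.3626, 0.1165]
eef_rot: [[0.995, 0.099, 0.001], [0.099, -0.995, 0.0], [0.001, -0.0, -1.0]]
force: [-2.0, -0.4, 0.6]
width: 0.0005
grip_force: 0.9
t: 44.68
tool_pos: [0.56, 0.3688, 0.0906]
eef_rot: [[0.995, 0.099, -0.002], [0.099, -0.995, -0.0], [-0.002, 0.0, -1.0]]
force: [-4.3, -1.4, 5.3]
width: 0.0006
grip_force: 2.7
t44.67 pos [0.56   0.3688 0.0906] F [-4.31 -1.4   5.29] w 0.0006 g 2.7
[[0.995, 0.099, -0.002], [0.099, -0.995, -0.0], [-0.002, 0.0, -1.0]] [0.41 0.71 1.14 0.   1.29 1.88]
rel hinge 0.04874753164940372
```

View pics/s7.png

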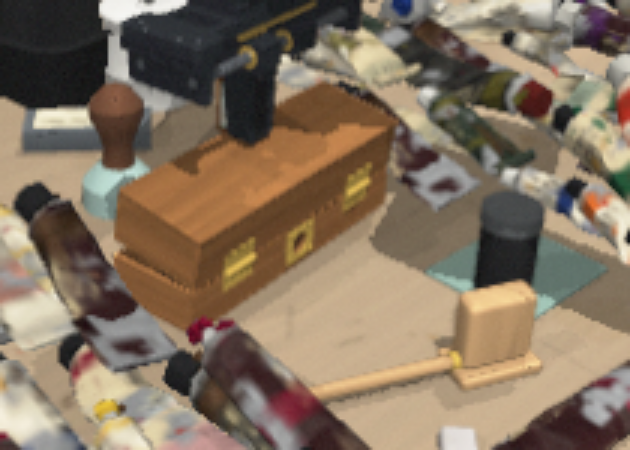

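The lid is nearly shut under the fingers (246,135). The full jar stands on the slab (510,240) and the key stands on its foot (500,330). Pressing the last bit.

```bash
python3 -m crank '[[[0.18,0,0.15,0,0,0],[0.18,0,0.15,0,0,0],[0,0,0.12,0,0,0],[0,0,0.06,0,0,0],[0,0,0.05,0,0,0],[0,0,0,0,0,0]]]'
python3 -c "
from h import *
st()
f=cam('top');P=cloud(f);O=np.array([.5483,.3678]);A=np.array([[.9951,-.0985],[.0985,.9951]]);L=(P[...,:2]-O)@A;Z=P[...,2]
for x in(-.03,-.015,0,.015,.03):
    m=(abs(L[...,0]-x)<.005)&(abs(abs(L[...,1])-.09)<.02)&(Z<.1)&(Z>.06); print(x,m.sum(),np.median(Z[m]).round(4))"
```

```text
t: 45.48
tool_pos: [0.5708, 0.3696, 0.0798]
eef_rot: [[0.995, 0.099, 0.005], [0.099, -0.995, 0.001], [0.005, -0.001, -1.0]]
force: [-1.7, -3.6, 15.5]
width: 0.0005
grip_force: 8.2
t45.48 pos [0.5708 0.3696 0.0798] F [-1.66 -3.56 15.46] w 0.0005 g 8.2
[[0.995, 0.099, 0.005], [0.099, -0.995, 0.001], [0.005, -0.001, -1.0]] [ 0.4   0.74  1.12 -0.    1.28  1.87]
-0.03 112 0.0811
-0.015 111 0.0806
0 76 0.0803
0.015 18 0.0806
0.03 18 0.0799
```

```bash
python3 -m crank '[[[0,0,0.05,0,0,0],[0,0,0,0,0,0],[0,0,-0.3,0,0,0],[0,0,-0.8,0,0,0],[0,0,-1,0,0,0],[0,0,-1,0,0,0],[0,0,-1,0,0,0],[-1,0,-0.5,0,0,0],[-1,0,0,0,0,0],[-1,0,0,0,0,0],[-1,0,0,0,0,0],[0,0,0,0,0,0]]]'
python3 -m crank '[[[-1,1,0,0,0,0],[-1,1,0,0,0,0],[-1,1,0,0,0,0],[0,1,0,0,0,0],[0,1,0,0,0,0],[0,1,0,0,0,0],[0,1,0,0,0,0],[0,1,0,0,0,0],[0,1,0,0,0,0],[0,0,0,0,0,0],[0,0,0,0,0,0]]]'
python3 -c "
from h import *
st()
f=cam('top');P=cloud(f);O=np.array([.5483,.3678]);A=np.array([[.9951,-.0985],[.0985,.9951]]);L=(P[...,:2]-O)@A;Z=P[...,2]
for x in(-.03,-.015,0,.015,.03):
    m=(abs(L[...,0]-x)<.005)&(abs(L[...,1])<.11)&(Z<.13)&(Z>.06); print(x,m.sum(),np.median(Z[m]).round(4))
a=cv2.resize(f['frame'][110:350,180:400],None,fx=1.8,fy=1.8); g=cam('scene')['frame'][150:300,190:400]; g=cv2.resize(g,None,fx=1.9,fy=1.9)
c=np.zeros((max(a.shape[0],g.shape[0]),a.shape[1]+g.shape[1],3),np.uint8);c[:a.shape[0],:a.shape[1]]=a;c[:g.shape[0],a.shape[1]:]=g;cv2.imwrite('pics/end.png',c);print(c.shape)"
```

```text
t: 47.02
tool_pos: [0.4689, 0.3598, 0.1908]
eef_rot: [[0.995, 0.1, -0.001], [0.1, -0.995, -0.0], [-0.001, 0.0, -1.0]]
force: [0.1, 0.6, -0.0]
width: 0.0002
grip_force: 0.0
t: 48.4
tool_pos: [0.4179, 0.1287, 0.1907]
eef_rot: [[0.995, 0.098, 0.0], [0.098, -0.995, 0.0], [0.0, -0.0, -1.0]]
force: [-0.1, -0.0, -0.4]
width: 0.0003
grip_force: 0.0
t48.40 pos [0.4179 0.1287 0.1907] F [-0.12 -0.02 -0.41] w 0.0003 g 0.0
[[0.995, 0.098, 0.0], [0.098, -0.995, 0.0], [0.0, -0.0, -1.0]] [0.03 0.23 1.67 0.   1.24 1.5 ]
-0.03 615 0.0809
-0.015 609 0.081
0 610 0.0813
0.015 605 0.0814
0.03 595 0.0817
(432, 795, 3)
```

View pics/end.png

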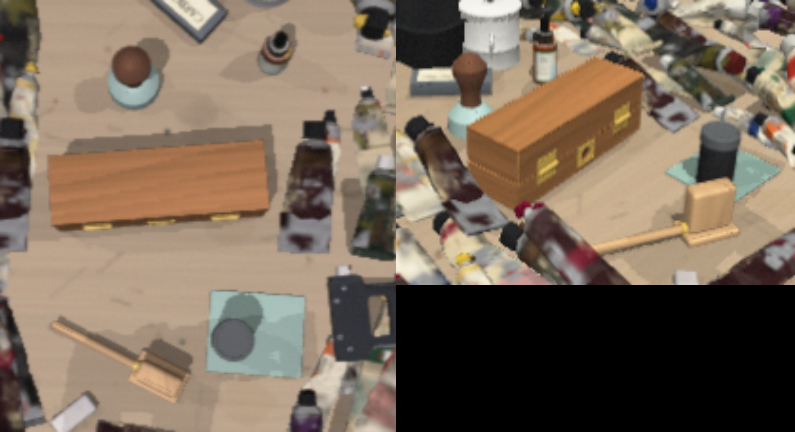

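The lid stays shut with the robot away. The full jar stands on the slab (233,340), the key stands on its foot (160,375), and the muller and dropper are undisturbed. I'll compare the lid angle with the start, then hand in.

```bash
python3 -c "
from h import *
O=np.array([.5483,.3678]);A=np.array([[.9951,-.0985],[.0985,.9951]])
for P in(np.load('top0.npy'),cloud(cam('top'))):
    L=(P[...,:2]-O)@A;Z=P[...,2];m=(abs(L[...,0])<.033)&(abs(L[...,1])<.11)&(abs(Z-.08)<.012);a=np.polyfit(L[m][:,0],Z[m],1);print(a)
    for n,c in(('mul',(.67,.4)),('drop',(.7025,.2415))):
        k=(Z>.085)&(Z<.11)&(np.hypot(P[...,0]-c[0],P[...,1]-c[1])<.04);print(n,P[k].mean(0).round(4))
r=sign_off();print(r)"
```

```text
[0.0144108  0.08127612]
mul [0.6699 0.3991 0.0969]
drop [0.7024 0.2414 0.0972]
[0.01173089 0.08123944]
mul [0.6698 0.3991 0.0967]
drop [0.7022 0.2416 0.0971]
the job is handed in; nothing more can be done
None
```

The job is handed in: the key opened the case and was put down on the table. The one full jar, from cell −36, stands on the slab; the two empty jars are back in their cells. The lid is shut and stays shut with the robot away, and the muller and dropper bottle have not moved (about 49 s of robot time).

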